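# Unclip the guard cover and trim the flash-point tester

### The arm

A 6-joint arm with a two-finger parallel gripper is mounted at the origin on the work surface. World frame = base frame: x ahead of the robot, y to its left, z up, the work surface at z = 0. Lengths are in m, angles in rad, forces in N, time in s.
With the tool pointing down it reaches from about 0.35 to 0.975 m from the base axis. Payload 4.9 kg.
Tool frame: the origin (TCP) lies at the centre of the arm's flange, where the gripper is bolted on; the fingertips stand 173 mm ahead of it and the grasp point (between the pads) lies 155 mm ahead of it (ctrl.finger_overhang is the distance from the TCP to the fingertips, in m); z points along the fingers, y is the direction in which the jaws open and shut (so a half turn about z gives the same grasp; the last joint's range is limited). The gripper opens to 85 mm and grips with 20 to 120 N. Pads are 22 mm wide; open, the fingers measure 114 mm over their backs; the gripper's body (76 mm by 85 mm) begins 54 mm behind the grasp point. The pads swing forward as they close: fully open they stand 13 mm farther back than shut.
Start: joints at [-1.223, 0.053, 1.613, -0, 1.476, -0.119], TCP at [0.281, -0.558, 0.405] pointing down, gripper open.
Joint ranges: [-3.01, 3.01], [-1.01, 2.22], [0.06, 2.58], [-1.02, 4.17], [0.09, 2.62], [-3.14, 3.14]. Speed limits (rad/s): [2.57, 2.57, 3.14, 3.14, 3.14, 3.14].

### API

Orientations are given as a rotation vector (axis times angle).
In Python, from station import ctrl, eyes, spotter gives the robot as it stands.
- The arm moves only by the shell command python3 -m crank 'ROWS' [FORCE]. ROWS is JSON, a list of rows, each a list of 7 numbers: the turn, a rotation vector about the tool's x, y, z in rad, then the shift along the tool's x, y, z in mm, then the closure, from -1 (fully open) to 1 (shut). A call has 1 to 8 rows; each row shifts and turns the pose as measured when the row begins, along the tool's axes as they then stand; what a row does not reach is not made up. A row lasts 1/12 s, in which the tool goes at most 41.7 mm and 7.16 degrees, less where a joint would pass 70% of its speed; a pose out of reach is approached as far as the arm can. A call is refused whole if a number of a shift passes 41.7 or a number of a turn 0.125, either way. A call with a gripper value outside its range is refused whole. The fingers move at their own pace and stop on an object; FORCE is the grip in N (left out, the last holds). Time passes only in rows, so rows that do not move let the fingers close. It gives the time, the measured TCP pose, the force and the opening at its end, in the units of the state.
- ctrl.get_obs(): the state, without advancing time (a new reading comes with each control period).
- eyes.get_image(name): name is "side" or "top"; returns a dict with "image" (420x560x3 uint8, red, green, blue), "vertical_fov" (degrees; the focal length in pixels is half the picture's height over the tangent of half this angle, whatever the lens; pixels are square), "cx", "cy" (the principal point, pixels), "rvec" (rotation vector, rad) and "tvec" (3), from world to camera coordinates, as OpenCV has them. Camera axes: x right, y down, z forward; pixel columns grow to the right and rows downward; lengths in m; the calibration is good to about 2 mm. A picture is of the moment at which its call begins. There is no depth.
- ctrl.finish_job(): hands the job in, once; it reports no verdict.
Trained networks look in a picture, given as the dict that the camera call returned (one of the last four; its "shot" number tells which), for a name from the list of things; names that differ only in an ending like _2 or _b are one class to them, and where a whole thing is asked for, a point or a joint stands for the part that bears it (a point fixed in the world has none). Each returns a list of dicts, best first, with "confidence" (0 to 1); they miss things now and then, are a little off and sometimes report something else, mostly with a low value. They report only what shows in the picture. A call takes as long as a camera call.
- spotter.look_for(query, picture): "centre" ([x, y, z] in m, in world coordinates, good to about 4 mm: the middle of the surface that is visible of it).
- spotter.outline_of(query, picture): "region" (420x560 bool, what is visible of it).
- spotter.mark_of(query, picture): "centre" ([x, y, z] in m, in world coordinates, good to about 4 mm: a listed point, or the origin of a listed thing).
The state is a dict: "t": time; "q": joint angles; "dq": joint speeds; "effort": joint torques, N m; "tool_pos": TCP position; "tool_rot": TCP orientation; "contact_force": force on the tool from outside, world axes, zero at the start; "wrist_torque": the same for the moment, N m; "opening": finger opening in m.
Only numpy, scipy, OpenCV 4.12 (cv2) and the standard library are available. Lean on these libraries where they do the work, as an engineer would, in place of code of your own. Each camera call takes 0.05 s, during which the arm holds its last target.

### The job

On the flash-point tester's sloping panel, squeeze the two orange snap tabs together to unclip the clear guard cover, swing the cover right back out of the way on its hinge, and turn the trim knob beneath it clockwise until its white pointer points at the green mark. Leave the cover swung back and everything else on the bench where it is.

Things in the scene. Friction and masses are not known exactly. Their poses are not given: they have to be found in the camera images.
- tester: cream tester 310 deep, 360 wide, deck 134 high, shield to 209. Its front faces the robot's right. Origin: centre of its underside on the bench; x to its back, y its left, z up. Its front is a dark blue panel rising to the back at 30 degrees: the panel's outward direction is tilted 30 degrees from vertical towards the front (-x). Knob axis meets the panel at its centre, (-0.081, 0, 0.088) here
- hinge (a point): middle of the cover's hinge axis, at the cover's left edge, 55 mm left of the knob's axis, 2 mm above the panel. Axes fixed to the panel: x up the slope (along the hinge axis), y to the tester's left, z straight out of the panel
- tabs (a point): midway between the two orange snap tabs, 12 mm above the cover's top; from the hinge axis 88 mm to the right and 53 mm out when shut. Moves with the cover; axes as hinge when shut. Tabs: upright plates 18 mm wide (y), 6 thick (x), standing 22 mm proud of the cover's top, 46 mm over their outer faces, one lower, one higher up the slope. Squeeze along x, up and down the slope
- tab_lower (a joint): inward travel of the tab nearer the bench (m): 0 free, 0.008 stop; its hook lets go from about 0.0055 (both must be in at once). Spring 2.6 N at 0, 9.8 N at 0.0055, 13 N at the stop
- tab_upper (a joint): the same for the tab higher up the slope; also moves inward as it grows
- cover (a joint): angle of the clear guard cover (rad): 0 shut, 1.57 upright, 2.3 stop, leaning to the tester's left. Open-bottomed clear box: 105 mm from hinge (left) to free edge (right), 104 along the slope, top 43 mm above the panel, walls 3. Hinge friction 0.12 N m holds it wherever left; 0.16 kg with tabs. The tabs' hooks hold it shut unless both are squeezed
- knob_grip (a point): on the knob's axis at grip height, 26 mm above the panel, 55 mm right of the hinge. Grip: grey bar 38 mm long, 12 thick, 23 tall (13 to 36 mm above the panel) on a black disc 42 mm wide. Axes turn with the knob: x along the bar the way the pointer (white line) points, z straight out of the panel
- trim_knob (a joint): angle of the knob (rad), grows clockwise seen from outside the panel, from 0 to 4.2; 2.6 points straight up the slope at the green mark. Stays where it is left, friction 0.04 N m
- mark (a point): the green dot, 7 mm wide, on the panel 36 mm up the slope from the knob's axis
- cup: brass test cup, 64 mm wide, 34 mm tall, with a wooden handle, on the tester's deck; origin centre of underside; a bystander
- lighter: green stick lighter, 190 mm long, 18 mm tall, lying on the bench in front of the tester; a bystander
- screwdriver: red-handled screwdriver lying on the bench behind the tester; a bystander
- oil_jar: amber jar, 60 mm wide, 85 mm tall, on the bench in front of the tester; a bystander
- solvent: amber bottle, 64 mm wide, 130 mm tall, on the bench behind the tester; a bystander
- crucible: white crucible, 56 mm wide, 50 mm tall, on the bench in front of the tester; a bystander
- weight: brass weight, 38 mm wide, 40 mm tall, on the bench in front of the tester; a bystander

How it is judged:
On the way, in this order (a step that is already met when the one before it is completed fails the run):
1. both snap tabs are squeezed in by the fingers (value of joint each of tab_lower, tab_upper above 0.004 m and contact force between the fingers and cover above 2 N), for 0.1 s.
2. the cover is swung back well past upright (value of joint cover above 1.85 rad), for 0.2 s.
3. the knob points at the green mark (value of joint trim_knob between 2.46 and 2.74 rad), for 0.2 s.
At the end, for the whole second after the job is handed in: the cover rests swung back past upright (more than 1.85 rad of its 2.3), and the knob's pointer is within 0.14 rad (8 degrees) of the green mark (joint 2.6), both at rest (all of step 3 and value of joint cover above 1.85 rad and velocity of joint each of trim_knob, cover below 0.05 rad/s and velocity of joint cover above -0.05 rad/s); the robot touches nothing.
It fails at once if a bystander is knocked away (more than 25 mm) or tipped over (distance of any of cup, lighter, screwdriver, oil_jar, solvent, crucible, weight from where it was at the start of the episode above 0.025 m or angle between any of cup, oil_jar, solvent, crucible, weight's own z axis and vertical above 0.5 rad).
It also fails if it takes over 69 s, if anything falls off the work surface, if the arm or the gripper's body presses on something with over 40 N, if the wrist force passes 120 N, or if a joint passes its speed limit or range.

## Working session

There is one attempt and no reset: what is moved stays moved. The work goes in short steps, Python scripts to look and compute and a shell command to move; the robot and the scene stay as the last step left them, time stands still between calls to the robot, and variables do not carry over. Pictures are saved under pics/ and viewed, and the job is handed in when it is done.

```bash
ls; mkdir -p pics
python3 - <<'E'
from station import ctrl, eyes, spotter
import cv2
print(ctrl.get_obs())
for n in ("side","top"):
    p=eyes.get_image(n); cv2.imwrite(f"pics/{n}0.png",p["image"][:,:,::-1])
    print(n,p["vertical_fov"],p["rvec"],p["tvec"])
    for q in ("tester","hinge","tabs","knob_grip","mark","cup","lighter","oil_jar","solvent","crucible","weight","screwdriver"):
        r=spotter.mark_of(q,p); print(q,[(x["centre"],round(x["confidence"],2)) for x in r[:2]])
E
```

```text
pics
{'t': 0.0, 'q': array([-1.22301620e+00,  5.33645704e-02,  1.61430002e+00,  6.00452672e-06,
        1.47598246e+00, -1.19009160e-01]), 'dq': array([-0.00116934,  0.0002117 , -0.00060466,  0.00011928, -0.00160122,
       -0.00036285]), 'effort': array([ 1.33271584e-03, -3.93684661e+01, -3.70177174e+01, -6.77214803e-05,
        7.02037913e-03,  8.62722629e-06]), 'tool_pos': array([ 0.28116754, -0.55788537,  0.40345427]), 'tool_rot': array([-3.05442819e+00, -7.26119041e-01,  3.58760124e-04]), 'contact_force': array([-0.52520911,  0.67877496,  0.55317746]), 'wrist_torque': array([ 0.02410791, -0.01462224, -0.01710941]), 'opening': 0.08589463968153035}
side 52.33004643773134 [ 2.10293397 -0.12752439  0.07247043] [-0.59022286  0.15041106  0.81563028]
tester [([0.6086, 0.0051, 0.0014], 0.92)]
hinge [([0.5566, -0.0842, 0.0896], 0.86)]
tabs [([0.6489, -0.1043, 0.1338], 0.78)]
knob_grip []
mark [([0.6482, -0.104, 0.1368], 0.35)]
cup [([0.585, 0.0499, 0.1422], 0.79)]
lighter [([0.6449, -0.2164, 0.0031], 0.64)]
oil_jar [([0.7053, -0.2683, 0.0015], 0.91)]
solvent [([0.7055, -0.2645, 0.0016], 
[... 297 characters left out ...]
6370087]
tester [([0.6157, 0.0056, -0.0007], 0.69)]
hinge [([0.5568, -0.0838, 0.0872], 0.83), ([0.5332, 0.2161, -0.0002], 0.4)]
tabs [([0.654, -0.0994, 0.1346], 0.79), ([0.614, 0.0041, -0.0036], 0.24)]
knob_grip []
mark [([0.6178, -0.0482, 0.1058], 0.89), ([0.6495, -0.2171, 0.0001], 0.56)]
cup [([0.5873, 0.0462, 0.1395], 0.87), ([0.4751, -0.218, -0.0051], 0.65)]
lighter [([0.6467, -0.217, 0.0027], 0.57)]
oil_jar [([0.7083, -0.2701, -0.0021], 0.67), ([0.6128, -0.0461, 0.106], 0.67)]
solvent [([0.7389, 0.2317, 0.0021], 0.65)]
crucible [([0.5836, -0.2756, 0.0007], 0.93)]
weight [([0.475, -0.2166, -0.0052], 0.78)]
screwdriver [([0.5325, 0.2144, 0.0007], 0.89), ([0.4726, -0.2177, -0.0036], 0.41)]
```

View pics/side0.png

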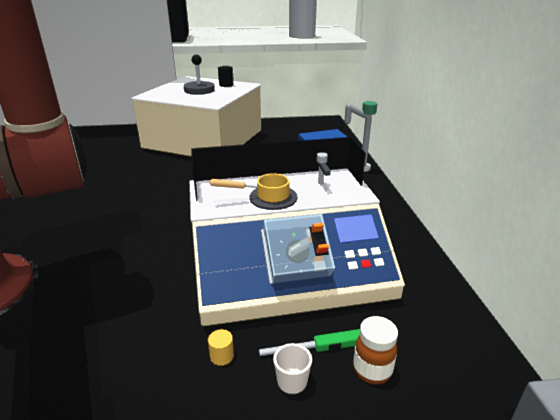

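View pics/top0.png

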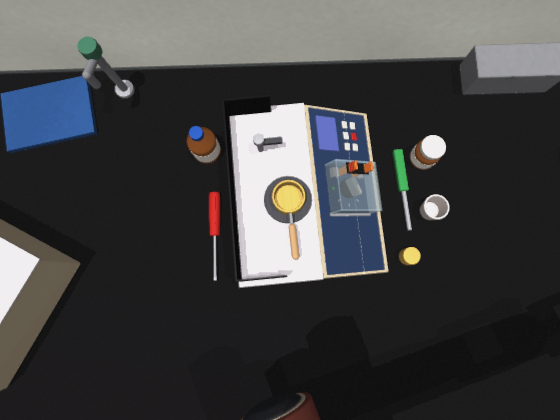

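```bash
cat > h.py <<'E'
import numpy as np, cv2
from scipy.spatial.transform import Rotation as R
from scipy.optimize import least_squares
from station import ctrl, eyes, spotter
def K(p):
    f=p["image"].shape[0]/2/np.tan(np.radians(p["vertical_fov"])/2)
    return np.array([[f,0,p["cx"]],[0,f,p["cy"]],[0,0,1]])
def proj(p,X): return cv2.projectPoints(np.atleast_2d(np.float64(X)),np.float64(p["rvec"]),np.float64(p["tvec"]),K(p),None)[0][:,0]
def shot(n,name=None,crop=None):
    p=eyes.get_image(n)
    if name:
        im=p["image"][:,:,::-1]
        if crop: x0,y0,x1,y1,s=crop; im=cv2.resize(im[y0:y1,x0:x1],None,fx=s,fy=s,interpolation=cv2.INTER_CUBIC)
        cv2.imwrite(f"pics/{name}.png",im)
    return p
E
python3 - <<'E'
from h import *
M={"tester":(0,0,0),"hinge":(-.082,.055,.0897),"tabs":(-.1085,-.033,.1356),"mark":(-.0498,0,.106)}
A=[];B=[]
for i in range(3):
  for n,c in (("side",(180,130,410,330,3.4)),("top",(210,80,400,300,2.7))):
    p=shot(n,n+"1",c)
    for q in M:
        for r in spotter.mark_of(q,p)[:1]:
            if r["confidence"]>.5: A.append(M[q]);B.append(r["centre"]);print(n,q,np.round(r["centre"],4))
A=np.array(A);B=np.array(B)
def T(v,A): return R.from_euler('z',v[2]).apply(A)+[v[0],v[1],v[3]]
s=least_squares(lambda v:(T(v,A)-B).ravel(),[.61,0,1.57,0],loss='soft_l1',f_scale=.003)
print(s.x); print(np.round((T(s.x,A)-B)*1000,1))
E
```

```text
side tester [0.6072 0.0069 0.0012]
side hinge [ 0.5597 -0.0816  0.0898]
side tabs [ 0.6499 -0.1054  0.1334]
side mark [ 0.6137 -0.0466  0.1087]
top tester [ 0.6138  0.0057 -0.002 ]
top hinge [ 0.5584 -0.0821  0.0864]
top tabs [ 0.6529 -0.1005  0.1349]
top mark [ 0.6154 -0.0476  0.1024]
side tester [ 6.109e-01  6.500e-03 -6.000e-04]
side hinge [ 0.5594 -0.0846  0.0897]
side tabs [ 0.6498 -0.1065  0.1329]
side mark [ 0.6094 -0.0471  0.1105]
top tester [ 0.614   0.0049 -0.0032]
top hinge [ 0.5567 -0.0848  0.0855]
top tabs [ 0.6546 -0.1038  0.1382]
top mark [ 0.6141 -0.0486  0.1055]
side tester [0.6108 0.0062 0.0032]
side hinge [ 0.5578 -0.0853  0.0907]
side tabs [ 0.647  -0.1066  0.131 ]
side mark [ 0.6107 -0.0454  0.1075]
top tester [ 0.6146  0.0067 -0.002 ]
top hinge [ 0.5563 -0.0834  0.0879]
top tabs [ 0.6532 -0.1036  0.1341]
top mark [ 0.6146 -0.0475  0.1051]
[ 6.10763552e-01  2.92252072e-03  1.62463099e+00 -8.31730667e-04]
[[ 3.6 -4.  -2. ]
 [ 0.6 -0.3 -0.9]
 [-0.3  1.8  1.4]
 [-0.3 -0.2 -3.5]
 [-3.  -2.8  1.2]
 [ 1.9  0.2  2.5]
 [-3.3 -3.1 -0.1]
 [-2.   0.8  2.8]
 [-0.1 -3.6 -0.2]
 [ 0.9  2.7 -0.8]
 [-0.2  2.9  1.9]
 [ 4.   0.3 -5.3]
 [-3.2 -2.   2.4]
 [ 3.6  2.9  3.4]
 [-5.   0.2 -3.4]
 [-0.7  1.8 -0.3]
 [-0.  -3.3 -4. ]
 [ 2.5  3.4 -1.8]
 [ 2.6  3.   3.8]
 [ 2.7 -1.4 -2.3]
 [-3.8 -3.8  1.2]
 [ 4.   1.5  1. ]
 [-3.6 -0.   0.7]
 [-1.2  0.7  0.1]]
```

View pics/side1.png

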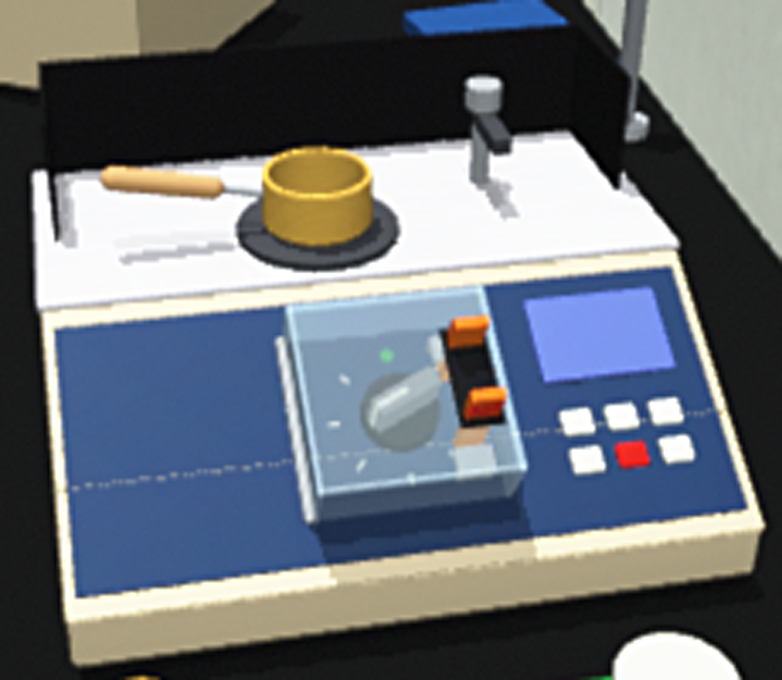

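View pics/top1.png

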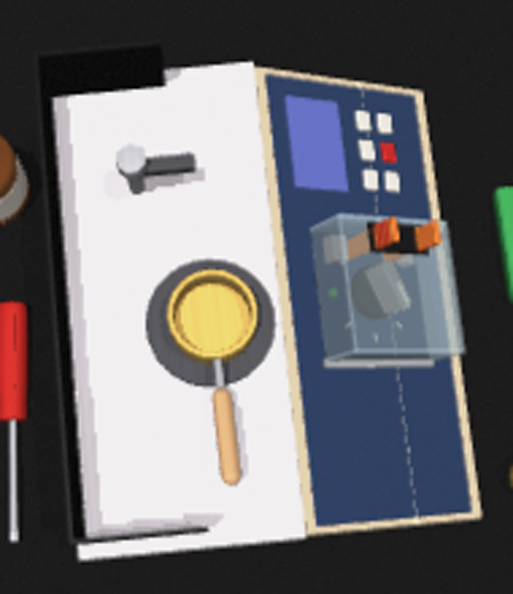

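```bash
cat > fit.py <<'E'
from h import *
P={n:eyes.get_image(n) for n in("side","top")}
X=np.array([(-.155,-.18,.0453),(-.155,.18,.0453),(-.001,-.18,.134),(-.001,.18,.134)])
px={"top":np.array([(424,90),(482,517),(254,63),(307,537)])/2.7+[210,80],"side":np.array([(763,525),(68,618),(680,243),(38,308)])/3.4+[180,130]}
def T(v,A): return R.from_euler('z',v[2]).apply(A)+[v[0],v[1],v[3]]
for ns in (("top",),("side",),("top","side")):
  s=least_squares(lambda v:np.concatenate([(proj(P[n],T(v,X))-px[n]).ravel() for n in ns]),[.61,0,1.6,0],loss='soft_l1')
  print(ns,s.x,np.round(s.fun,1))
E
python3 fit.py
```

```text
('top',) [ 6.09831813e-01 -1.12546178e-03  1.64469881e+00 -6.54803979e-04] [ 1.4  0.1  2.4 -0.1 -1.3  0.6 -1.3 -0.6]
('side',) [ 0.61248402  0.00651251  1.63847571 -0.00284974] [ 0.1  1.1 -0.1  0.9 -2.6 -0.9  1.6 -2.1]
('top', 'side') [ 6.10668942e-01  1.00537065e-03  1.64256707e+00 -9.55175720e-05] [ 0.7 -0.2  1.3 -0.3 -2.1  0.2 -2.6 -1.   0.7  1.7 -1.1  2.4 -2.6 -0.9
  0.3 -1.5]
```

```bash
cat >> h.py <<'E'
YAW=1.638; ORG=np.array([.6107,.0025,0])
RW=R.from_euler('z',YAW)*R.from_matrix(np.array([[np.cos(np.pi/6),0,-.5],[0,1,0],[.5,0,np.cos(np.pi/6)]]))  # panel axes (u,left,n)
KN=R.from_euler('z',YAW).apply([-.081,0,.088])+ORG
HG=KN+RW.apply([0,.055,.002])
def pw(u,l,n): return KN+RW.apply([u,l,n])   # panel coords from knob foot, m
def toolrot(th=0,spin=0,flip=1):
    # tool y along +-u, z along -n; cover angle th about u (hinge), spin clockwise (from outside) about n
    M=np.array([[0,flip,0],[flip,0,0],[0,0,-1.]]).T  # columns x,y,z in panel coords: y=flip*u, z=-n, x=y×z
    y=np.array([flip,0,0.]);z=np.array([0,0,-1.]);x=np.cross(y,z)
    M=np.column_stack([x,y,z])
    return RW*R.from_rotvec([th,0,0])*R.from_rotvec([0,0,-spin])*R.from_matrix(M)
def plan(pos,rot,N=8):
    o=ctrl.get_obs(); p=o["tool_pos"];r=R.from_rotvec(o["tool_rot"])
    rv=(r.inv()*rot).as_rotvec(); print("turn total",np.round(rv,3),"shift world mm",np.round((pos-p)*1000,1),"min rows",max(np.linalg.norm(rv)/.125,np.linalg.norm(pos-p)/.0417))
    for i in range(N):
        q=p+(pos-p)*(i)/N; ri=r*R.from_rotvec(rv*i/N)
        print("row",np.round(rv/N,3),np.round(ri.inv().apply((pos-p)/N)*1000,1))
def st():
    o=ctrl.get_obs(); r=R.from_rotvec(o["tool_rot"])
    loc=RW.inv().apply(o["tool_pos"]-KN)*1000; tip=RW.inv().apply(o["tool_pos"]+r.apply([0,0,.173])-KN)*1000
    print("t",round(o["t"],2),"panel TCP",np.round(loc,1),"tip(173)",np.round(tip,1),"q",np.round(o["q"],2),"F",np.round(o["contact_force"],1),"open",round(o["opening"]*1000,1))
E
python3 - <<'E'
from h import *
st()
print("knob",KN,"hinge",HG,"tabs",pw(0,-.033,.055))
for f in(1,-1):
    print(f); plan(pw(0,-.033,.30),toolrot(flip=f),16)
E
```

```text
t 2.9 panel TCP [-236.8  366.4  502.4] tip(173) [-323.3  366.3  352.6] q [-1.22  0.05  1.61  0.    1.48 -0.12] F [ 1.   0.1 -0.9] open 85.5
knob [ 0.6161394  -0.07831716  0.088     ] hinge [ 0.56133071 -0.08300832  0.08973205] tabs [ 0.65091162 -0.10353903  0.1356314 ]
1
turn total [-0.144  0.712 -2.658] shift world mm [377.9 332.4 -56.9] min rows 22.046649140117744
row [-0.009  0.045 -0.166] [30.4 -7.9  3.6]
row [-0.009  0.045 -0.166] [31.1 -2.8  4.9]
row [-0.009  0.045 -0.166] [30.9  2.3  6.3]
row [-0.009  0.045 -0.166] [29.8  7.3  7.7]
row [-0.009  0.045 -0.166] [27.9 12.   9. ]
row [-0.009  0.045 -0.166] [25.1 16.3 10.3]
row [-0.009  0.045 -0.166] [21.5 20.1 11.6]
row [-0.009  0.045 -0.166] [17.4 23.2 12.6]
row [-0.009  0.045 -0.166] [12.7 25.6 13.5]
row [-0.009  0.045 -0.166] [ 7.7 27.2 14.2]
row [-0.009  0.045 -0.166] [ 2.5 27.9 14.7]
row [-0.009  0.045 -0.166] [-2.8 27.8 14.9]
row [-0.009  0.045 -0.166] [-8.  26.7 14.9]
row [-0.009  0.045 -0.166] [-13.   24.8  14.7]
row [-0.009  0.045 -0.166] [-17.5  22.2  14.2]
row [-0.009  0.045 -0.166] [-21.6  18.8  13.5]
-1
turn total [0.517 0.105 0.39 ] shift world mm [377.9 332.4 -56.9] min rows 12.145227706255021
row [0.032 0.007 0.024] [30.4 -7.9  3.6]
row [0.032 0.007 0.024] [30.2 -8.5  4. ]
row [0.032 0.007 0.024] [30.  -9.1  4.5]
row [0.032 0.007 0.024] [29.7 -9.7  5. ]
row [0.032 0.007 0.024] [ 29.4 -10.3   5.5]
row [0.032 0.007 0.024] [ 29.1 -10.8   6. ]
row [0.032 0.007 0.024] [ 28.8 -11.3   6.6]
row [0.032 0.007 0.024] [ 28.5 -11.8   7.2]
row [0.032 0.007 0.024] [ 28.2 -12.2   7.7]
row [0.032 0.007 0.024] [ 27.8 -12.6   8.3]
row [0.032 0.007 0.024] [ 27.4 -13.    8.9]
row [0.032 0.007 0.024] [ 27.  -13.4   9.5]
row [0.032 0.007 0.024] [ 26.7 -13.7  10.1]
row [0.032 0.007 0.024] [ 26.2 -14.1  10.7]
row [0.032 0.007 0.024] [ 25.8 -14.3  11.4]
row [0.032 0.007 0.024] [ 25.4 -14.6  12. ]
```

```bash
python3 -m crank '[[0.032,0.007,0.024,30.4,-7.9,3.6,-1],[0.032,0.007,0.024,30.2,-8.5,4,-1],[0.032,0.007,0.024,30,-9.1,4.5,-1],[0.032,0.007,0.024,29.7,-9.7,5,-1],[0.032,0.007,0.024,29.4,-10.3,5.5,-1],[0.032,0.007,0.024,29.1,-10.8,6,-1],[0.032,0.007,0.024,28.8,-11.3,6.6,-1],[0.032,0.007,0.024,28.5,-11.8,7.2,-1]]' 20
python3 -c "
from h import *
st(); plan(pw(0,-.033,.30),toolrot(flip=-1),8)"
```

```text
t: 3.57
tool_pos: [0.4741, -0.3906, 0.3776]
tool_rot: [-2.852, -0.362, 0.007]
contact_force: [0.8, -0.4, 0.2]
opening: 0.0851
t 3.57 panel TCP [-116.8  162.7  401.8] tip(173) [-160.8  166.2  234.6] q [-0.84  0.1   1.62  0.15  1.65  0.48] F [ 0.8 -0.4  0.2] open 85.1
turn total [0.255 0.044 0.179] shift world mm [185.  164.8 -29.8] min rows 5.984682374260776
row [0.032 0.006 0.022] [ 27.4 -12.6   8.1]
row [0.032 0.006 0.022] [ 27.  -12.9   8.6]
row [0.032 0.006 0.022] [ 26.7 -13.2   9.2]
row [0.032 0.006 0.022] [ 26.3 -13.5   9.8]
row [0.032 0.006 0.022] [ 26.  -13.8  10.4]
row [0.032 0.006 0.022] [ 25.6 -14.   10.9]
row [0.032 0.006 0.022] [ 25.2 -14.3  11.5]
row [0.032 0.006 0.022] [ 24.9 -14.4  12.1]
```

```bash
python3 -m crank '[[0.032,0.006,0.022,27.4,-12.6,8.1,-1],[0.032,0.006,0.022,27,-12.9,8.6,-1],[0.032,0.006,0.022,26.7,-13.2,9.2,-1],[0.032,0.006,0.022,26.3,-13.5,9.8,-1],[0.032,0.006,0.022,26,-13.8,10.4,-1],[0.032,0.006,0.022,25.6,-14,10.9,-1],[0.032,0.006,0.022,25.2,-14.3,11.5,-1],[0.032,0.006,0.022,24.9,-14.4,12.1,-1]]'
python3 -c "
from h import *
st(); plan(pw(0,-.033,.30),toolrot(flip=-1),2)
for n,c in (('side',(180,130,410,330,3.4)),('top',(210,80,400,300,2.7))):
    p=shot(n,n+'2',c)
    for q in ('tabs','hinge','mark'): print(n,q,[(np.round(RW.inv().apply(r['centre']-KN)*1000,1),r['confidence']) for r in spotter.mark_of(q,p)[:1]])
"
```

```text
t: 4.23
tool_pos: [0.6686, -0.2166, 0.3481]
tool_rot: [-2.605, -0.079, 0.019]
contact_force: [0.2, -0.9, 0.6]
opening: 0.0855
t 4.23 panel TCP [  7.5 -43.  296. ] tip(173) [  9.5 -43.9 123. ] q [-0.49  0.33  1.42  0.45  1.68  1.01] F [ 0.2 -0.9  0.6] open 85.5
turn total [-0.012 -0.005 -0.005] shift world mm [-9.4 -9.2 -0.3] min rows 0.31573558457674983
row [-0.006 -0.003 -0.003] [-5.   3.8 -2.1]
row [-0.006 -0.003 -0.003] [-5.   3.8 -2. ]
side tabs [(array([ -1.7, -30.1,  54.4]), 0.95)]
side hinge [(array([-1. , 56.7,  2.3]), 0.86)]
side mark [(array([38.1,  2.9,  0.8]), 0.9)]
top tabs [(array([  3.8, -34.1,  51.8]), 0.83)]
top hinge [(array([-2. , 57.4, -0.4]), 0.56)]
top mark [(array([36.2, -3.8, -2.1]), 0.68)]
```

View pics/side2.png

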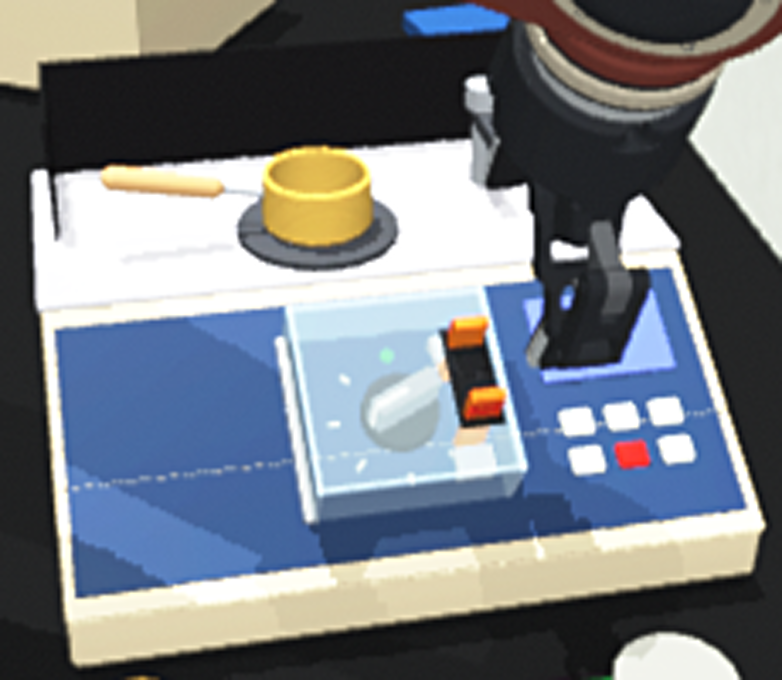

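View pics/top2.png

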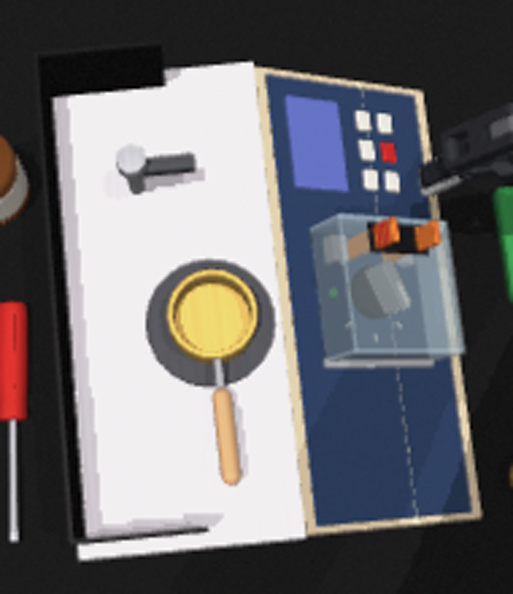

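```bash
python3 -m crank '[[-0.006,-0.003,-0.003,-5,3.8,8,-1],[-0.006,-0.003,-0.003,-5,3.8,10,-1],[0,0,0,0,0,12,-1],[0,0,0,0,0,12,-1]]'
python3 -c "
from h import *
st(); plan(pw(0,-.033,.22),toolrot(flip=-1),4)"
```

```text
t: 4.97
tool_pos: [0.6538, -0.2081, 0.3093]
tool_rot: [-2.624, -0.086, 0.014]
contact_force: [-0.2, 0.4, 0.0]
opening: 0.0854
t 4.97 panel TCP [ -3.7 -28.8 257.7] tip(173) [ -5.  -30.   84.7] q [-0.48  0.32  1.5   0.44  1.6   0.98] F [-0.2  0.4  0. ] open 85.4
turn total [ 0.008 -0.007 -0.   ] shift world mm [  2.7  22.2 -30.8] min rows 0.9128511266634565
row [ 0.002 -0.002 -0.   ] [ 1.  -1.   9.4]
row [ 0.002 -0.002 -0.   ] [ 1.  -1.   9.4]
row [ 0.002 -0.002 -0.   ] [ 1.  -1.   9.4]
row [ 0.002 -0.002 -0.   ] [ 1.  -0.9  9.4]
```

```bash
python3 -m crank '[[0.003,-0.003,0,1,-1,9.4,-1],[0.002,-0.002,0,1,-1,9.4,-1],[0.002,-0.002,0,1,-1,9.4,-1],[0,0,0,0,0,6,-1],[0,0,0,0,0,0,-1],[0,0,0,0,0,0,-1]]'
python3 -c "
from h import *
st(); plan(pw(0,-.033,.22),toolrot(flip=-1),1)
for n,c in (('side',(280,170,380,270,6)),('top',(300,120,400,220,6))):
    p=shot(n,n+'3',c)"
```

```text
t: 5.47
tool_pos: [0.6537, -0.1831, 0.2711]
tool_rot: [-2.612, -0.087, 0.037]
contact_force: [0.0, 0.2, 1.6]
opening: 0.0853
t 5.47 panel TCP [ -1.1 -30.4 212.1] tip(173) [ -0.3 -28.7  39.1] q [-0.45  0.34  1.54  0.45  1.55  0.98] F [0.  0.2 1.6] open 85.3
turn total [-0.005  0.01  -0.003] shift world mm [ 2.8 -2.8  7.4] min rows 0.20111226514382388
row [-0.005  0.01  -0.003] [ 2.5 -1.2 -7.9]
```

View pics/side3.png

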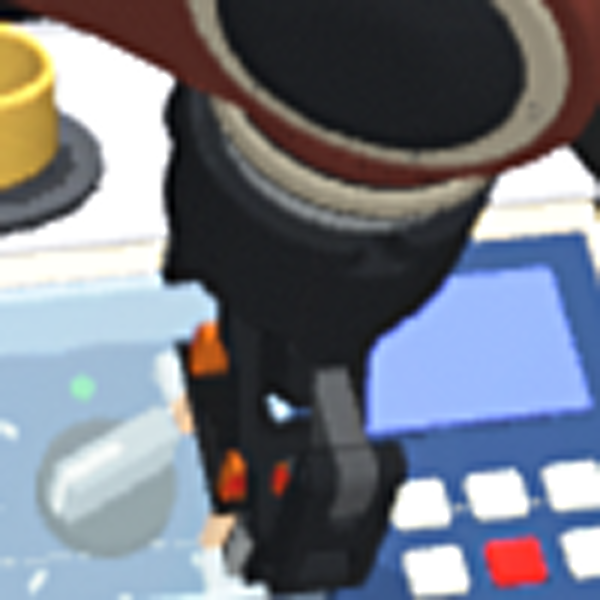

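View pics/top3.png

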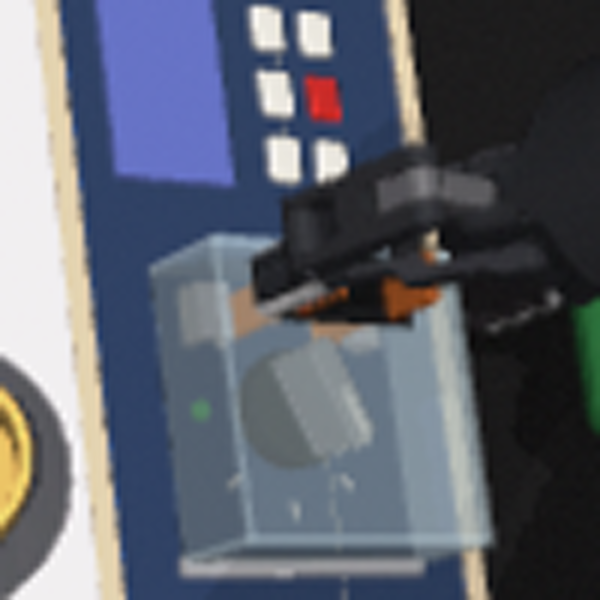

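```bash
python3 -m crank '[[-0.004,0.008,-0.003,2,-1,-5,-1],[0,0,0,0,0,-2,-1],[0,0,0,0,0,0,-1],[0,0,0,0,0,0,-0.2],[0,0,0,0,0,0,-0.2],[0,0,0,0,0,0,-0.2]]'
python3 -c "
from h import *
st(); plan(pw(0,-.033,.22),toolrot(flip=-1),1)"
```

```text
t: 6.07
tool_pos: [0.6573, -0.1879, 0.2828]
tool_rot: [-2.62, -0.089, 0.015]
contact_force: [0.4, 0.5, -0.0]
opening: 0.052
t 6.07 panel TCP [  0.3 -33.7 224.8] tip(173) [ -0.2 -34.7  51.8] q [-0.46  0.34  1.52  0.45  1.56  0.98] F [ 0.4  0.5 -0. ] open 52.0
turn total [ 0.003 -0.006  0.002] shift world mm [-0.8  2.1 -4.3] min rows 0.11584080206135447
row [ 0.003 -0.006  0.002] [-0.7  0.3  4.8]
```

```bash
python3 -m crank '[[0.003,-0.005,0.002,-0.5,0.3,4,-0.2],[0,0,0,0,0,0,-0.2],[0,0,0,0,0,0,0],[0,0,0,0,0,0,0.2],[0,0,0,0,0,0,0.4],[0,0,0,0,0,0,0.4]]' 40
python3 -c "
from h import *
st(); 
for n,c in (('side',(280,170,380,270,6)),('top',(300,120,400,220,6))):
    p=shot(n,n+'4',c)"
```

```text
t: 6.57
tool_pos: [0.6568, -0.1865, 0.2819]
tool_rot: [-2.615, -0.09, 0.023]
contact_force: [-0.5, 0.0, -1.9]
opening: 0.0261
t 6.57 panel TCP [  1.1 -33.3 223.3] tip(173) [  1.3 -33.4  50.3] q [-0.45  0.34  1.52  0.45  1.56  0.98] F [-0.5  0.  -1.9] open 26.1
```

View pics/side4.png

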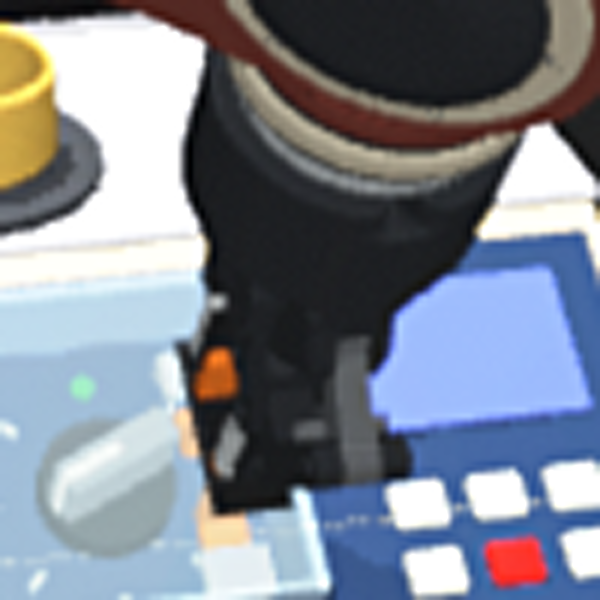

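View pics/top4.png

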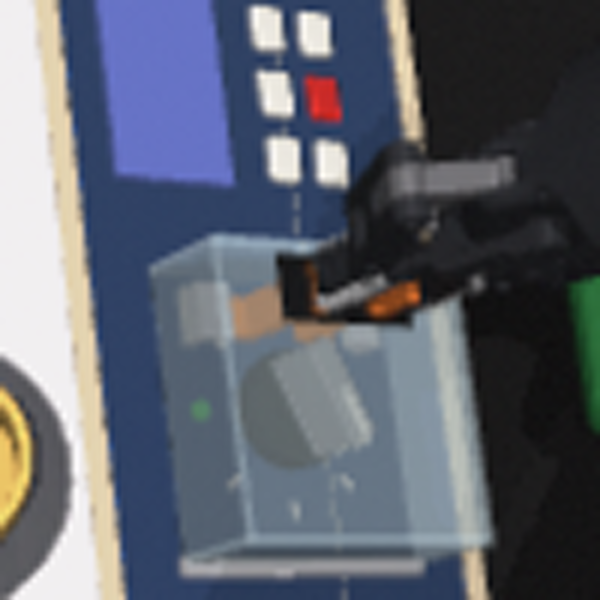

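```bash
python3 -m crank '[[0,0,0,0,0,0,1],[0,0,0,0,0,0,1],[0,0,0,0,0,0,1]]' 40
python3 -c "
from h import *
st(); 
for n,c in (('side',(295,190,355,250,10)),('top',(335,150,395,190,12))):
    p=shot(n,n+'5',c)"
```

```text
t: 6.92
tool_pos: [0.6568, -0.1868, 0.2822]
tool_rot: [-2.615, -0.09, 0.022]
contact_force: [-0.5, -0.1, 2.3]
opening: 0.0238
t 6.92 panel TCP [  1.1 -33.3 223.7] tip(173) [  1.3 -33.4  50.7] q [-0.45  0.34  1.52  0.45  1.56  0.98] F [-0.5 -0.1  2.3] open 23.8
```

View pics/side5.png

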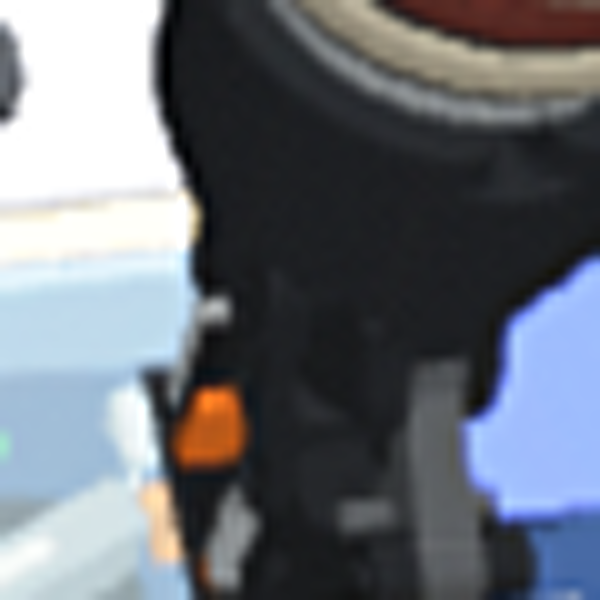

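View pics/top5.png

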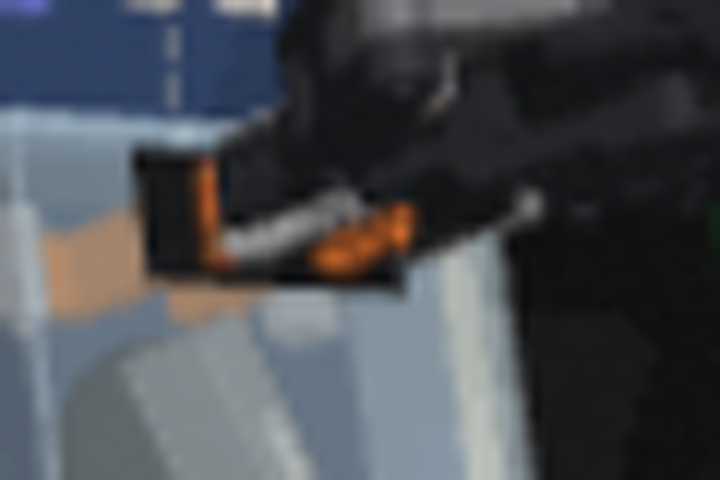

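```bash
python3 -m crank '[[0,-0.05,0,-11.2,0,-4.1,1],[0,-0.05,0,-11.2,0,-4.1,1],[0,-0.05,0,-11.2,0,-4.1,1],[0,-0.05,0,-11.2,0,-4.1,1]]' 40
cat >> h.py <<'E'
def cov():
    o=ctrl.get_obs(); r=R.from_rotvec(o["tool_rot"]); m=(RW.inv()*r*toolrot(flip=-1).inv()*RW).as_rotvec()
    rel=RW.inv().apply(o["tool_pos"]-HG)*1000; th=np.arctan2(rel[2],rel[1]*-1)-np.arctan2(221.5,88)
    print("tool angle",np.round(m,3),"from pos",round(th,3),"radius",round(np.hypot(rel[1],rel[2]),1),"want",round(np.hypot(221.5,88),1),"u",round(rel[0],1))
E
python3 -c "
from h import *
st();cov();shot('side','side6',(180,130,410,330,3.4)) "
```

```text
t: 7.35
tool_pos: [0.6255, -0.2028, 0.3134]
tool_rot: [-2.632, -0.156, 0.198]
contact_force: [1.9, 1.3, -2.4]
opening: 0.0225
t 7.35 panel TCP [  4.6  -1.  257.6] tip(173) [ 0.9 22.7 86.3] q [-0.48  0.28  1.53  0.35  1.71  0.95] F [ 1.9  1.3 -2.4] open 22.5
tool angle [0.137 0.02  0.015] from pos 0.163 radius 261.7 want 238.3 u 4.6
```

View pics/side6.png

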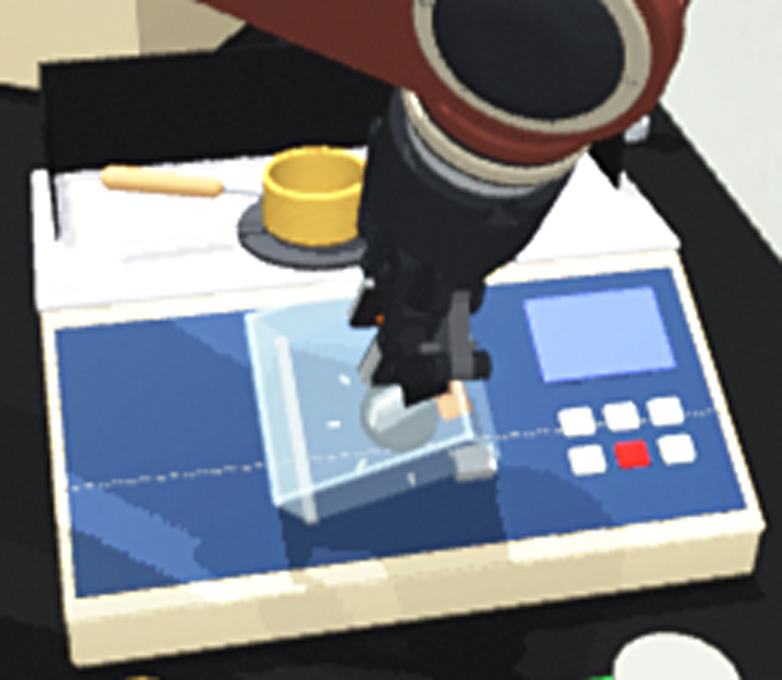

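```bash
python3 -m crank '[[0,0,0,0,0,0,1],[0,0,0,0,0,0,1]]' 40
python3 -c "
from h import *
st();cov()
for n in('side','top'):
  p=shot(n,n+'7',(180,130,410,330,3.4) if n=='side' else (210,80,400,300,2.7))
  print([(np.round(RW.inv().apply(r['centre']-HG)*1000,1),r['confidence']) for r in spotter.mark_of('tabs',p)[:1]])"
```

```text
t: 7.57
tool_pos: [0.6248, -0.203, 0.3136]
tool_rot: [-2.632, -0.156, 0.199]
contact_force: [2.0, -1.9, 1.3]
opening: 0.0231
t 7.57 panel TCP [ 4.500e+00 -2.000e-01  2.579e+02] tip(173) [ 0.9 23.5 86.6] q [-0.48  0.28  1.54  0.35  1.71  0.95] F [ 2.  -1.9  1.3] open 23.1
tool angle [0.138 0.02  0.014] from pos 0.166 radius 261.8 want 238.3 u 4.5
[(array([ -0.9, -42.5,  91.3]), 0.91)]
[(array([  1.8, -46.7,  88.8]), 0.56)]
```

View pics/side7.png

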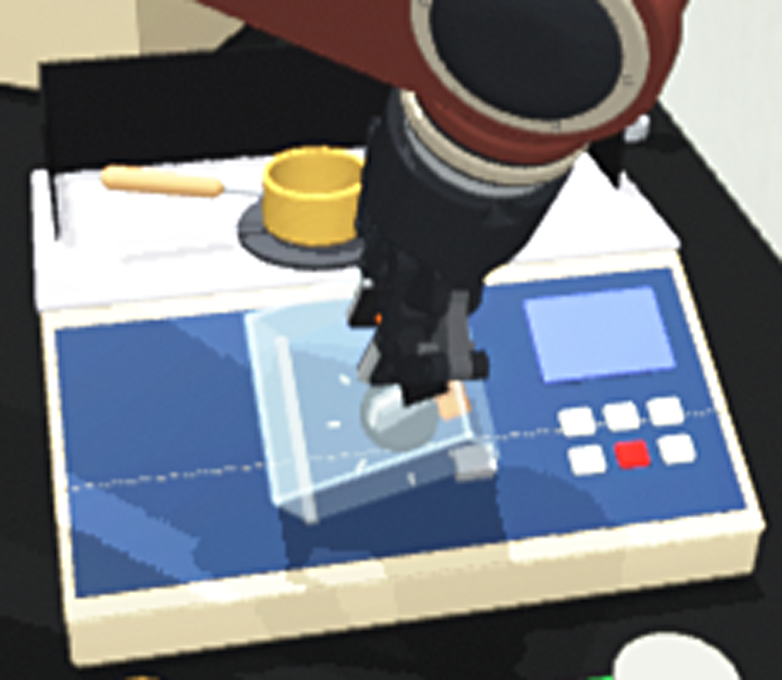

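View pics/top7.png

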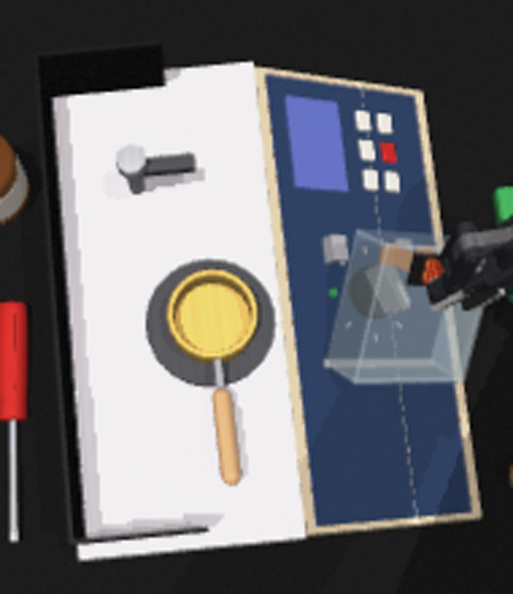

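```bash
python3 -m crank '[[0,-0.06,0,-16,0,-1,1],[0,-0.06,0,-16,0,-1.5,1],[0,-0.06,0,-16,0,-2.5,1],[0,-0.06,0,-16,0,-3,1],[0,0,0,0,0,0,1]]' 40
python3 -c "
from h import *
st();cov()
for n in('side','top'):
  p=shot(n,n+'8',(180,130,410,330,3.4) if n=='side' else (210,80,400,300,2.7))
  for r in spotter.mark_of('tabs',p)[:1]:
    c=RW.inv().apply(r['centre']-HG)*1000; print(np.round(c,1),r['confidence'],'theta',np.arctan2(c[2],-c[1])-.542)"
```

```text
t: 8.18
tool_pos: [0.5635, -0.2143, 0.3211]
tool_rot: [-2.588, -0.241, 0.534]
contact_force: [0.5, -0.3, 0.2]
opening: -0.0
t 8.18 panel TCP [  2.1  61.7 267.9] tip(173) [ -0.3 128.  108.1] q [-0.52  0.21  1.61  0.18  1.92  0.88] F [ 0.5 -0.3  0.2] open -0.0
tool angle [0.393 0.012 0.012] from pos 0.403 radius 266.0 want 238.3 u 2.1
[ -5.   21.6 101.6] 0.93 theta 1.2381606497338835
[ 2.  18.2 97.3] 0.77 theta 1.213913038934745
```

View pics/side8.png

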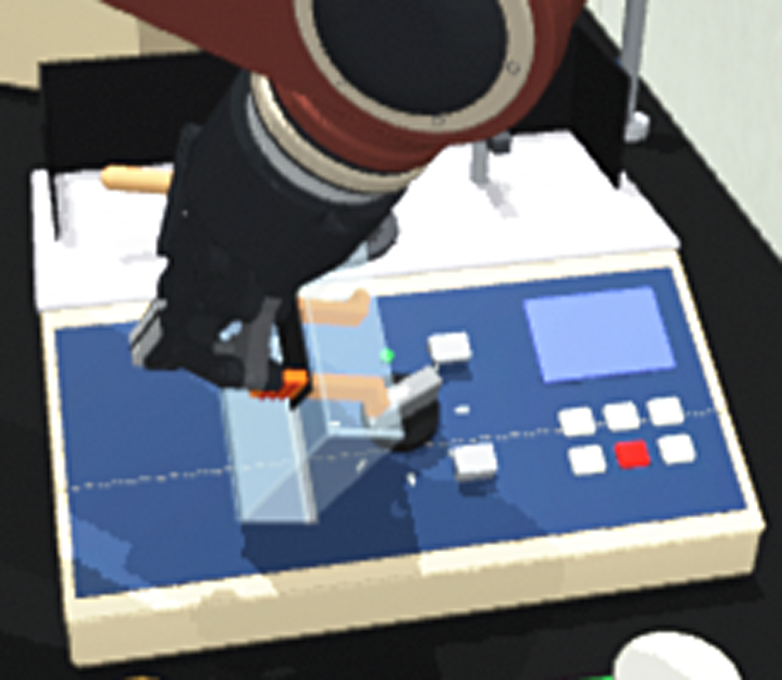

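```bash
python3 -m crank '[[0,0,0,0,0,-20,1],[0,0,0,0,0,-20,1],[0,0,0,0,0,-10,1]]' 40
python3 -c "
from h import *
st();plan(pw(0,-.02,.325),toolrot(flip=-1),6)"
```

```text
t: 8.63
tool_pos: [0.5863, -0.2347, 0.3608]
tool_rot: [-2.587, -0.241, 0.529]
contact_force: [-0.1, 0.1, 0.5]
opening: 0.0004
t 8.63 panel TCP [  3.   40.3 313.2] tip(173) [  0.8 106.  153.2] q [-0.53  0.24  1.51  0.18  1.99  0.88] F [-0.1  0.1  0.5] open 0.4
turn total [0.011 0.39  0.013] shift world mm [60.7 -4.5  8.7] min rows 3.122187796837932
row [0.002 0.065 0.002] [ 8.5  0.7 -5.6]
row [0.002 0.065 0.002] [ 8.9  0.6 -5.1]
row [0.002 0.065 0.002] [ 9.2  0.6 -4.5]
row [0.002 0.065 0.002] [ 9.5  0.6 -3.9]
row [0.002 0.065 0.002] [ 9.7  0.6 -3.2]
row [0.002 0.065 0.002] [ 9.9  0.5 -2.6]
```

```bash
python3 -m crank '[[0.002,0.065,0.002,8.5,0.7,-5.6,1],[0.002,0.065,0.002,8.9,0.6,-5.1,1],[0.002,0.065,0.002,9.2,0.6,-4.5,1],[0.002,0.065,0.002,9.5,0.6,-3.9,1],[0.002,0.065,0.002,9.7,0.6,-3.2,1],[0.002,0.065,0.002,9.9,0.5,-2.6,1],[0,0,0,0,0,0,1]]' 40
python3 -c "
from h import *
st();plan(pw(0,-.02,.25),toolrot(flip=-1),4)"
```

```text
t: 9.22
tool_pos: [0.6537, -0.2408, 0.3754]
tool_rot: [-2.618, -0.082, -0.015]
contact_force: [-0.5, -1.1, 0.8]
opening: 0.0001
t 9.22 panel TCP [  1.1 -26.6 331.2] tip(173) [  0.7 -31.5 158.3] q [-0.53  0.29  1.42  0.45  1.7   0.98] F [-0.5 -1.1  0.8] open 0.1
turn total [ 0.002 -0.028  0.003] shift world mm [ -9.2  39.1 -70.9] min rows 1.954945221166576
row [ 0.001 -0.007  0.001] [-2.2  0.2 20.3]
row [ 0.001 -0.007  0.001] [-2.1  0.2 20.3]
row [ 0.001 -0.007  0.001] [-1.9  0.3 20.3]
row [ 0.001 -0.007  0.001] [-1.8  0.3 20.3]
```

```bash
python3 -m crank '[[0.001,-0.007,0.001,-2,0.2,18,1],[0.001,-0.007,0.001,-2,0.2,18,1],[0.001,-0.007,0.001,-2,0.2,18,1],[0.001,-0.007,0.001,0,0.3,14,1],[0,0,0,0,0,0,1]]' 40
python3 -c "
from h import *
st();plan(pw(0,.03,.25),toolrot(flip=-1),4)
shot('side','side9',(180,130,410,330,3.4))"
```

```text
t: 9.63
tool_pos: [0.6445, -0.2041, 0.3086]
tool_rot: [-2.615, -0.09, 0.038]
contact_force: [-0.4, 0.0, 0.5]
opening: -0.0
t 9.63 panel TCP [ -0.  -19.9 254.8] tip(173) [  0.4 -18.   81.8] q [-0.48  0.3   1.52  0.44  1.62  0.97] F [-0.4  0.   0.5] open -0.0
turn total [-0.002  0.011 -0.001] shift world mm [-49.9  -0.9  -4.1] min rows 1.2014147442609986
row [-0.001  0.003 -0.   ] [-12.5   0.    1.3]
row [-0.001  0.003 -0.   ] [-12.5   0.    1.3]
row [-0.001  0.003 -0.   ] [-12.5   0.    1.3]
row [-0.001  0.003 -0.   ] [-12.5   0.    1.2]
```

View pics/side9.png

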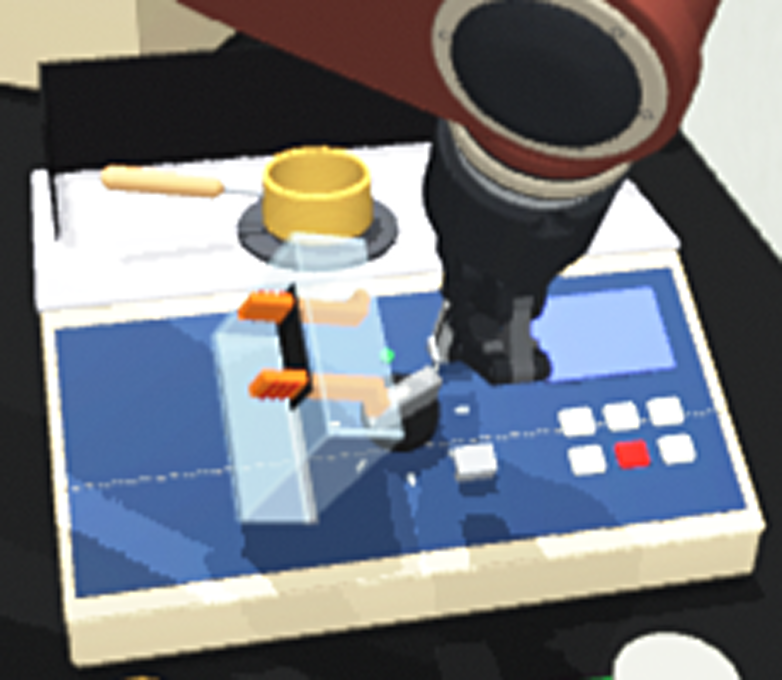

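```bash
python3 -m crank '[[0,0.003,0,-12,0,1,1],[0,0.003,0,-12,0,1,1],[0,0.002,0,-12,0,1,1],[0,0.002,0,-12,0,1,1],[0,0,0,-12,0,0,1],[0,0,0,-12,0,0,1],[0,0,0,0,0,0,1]]' 40
python3 -c "
from h import *
st();plan(pw(0,.095,.25),toolrot(flip=-1),4)
shot('side','side10',(180,130,410,330,3.4))"
```

```text
t: 10.27
tool_pos: [0.5709, -0.2072, 0.3076]
tool_rot: [-2.617, -0.09, 0.019]
contact_force: [-0.1, -0.1, 0.2]
opening: 0.0002
t 10.27 panel TCP [  1.1  53.7 253. ] tip(173) [ 1.  53.3 80. ] q [-0.54  0.16  1.69  0.42  1.61  0.91] F [-0.1 -0.1  0.2] open 0.2
turn total [ 0.001 -0.003  0.002] shift world mm [-41.2  -2.3  -3.1] min rows 0.992338304972201
row [ 0.    -0.001  0.001] [-10.3   0.3   0.7]
row [ 0.    -0.001  0.001] [-10.3   0.3   0.7]
row [ 0.    -0.001  0.001] [-10.3   0.3   0.7]
row [ 0.    -0.001  0.001] [-10.3   0.3   0.7]
```

View pics/side10.png

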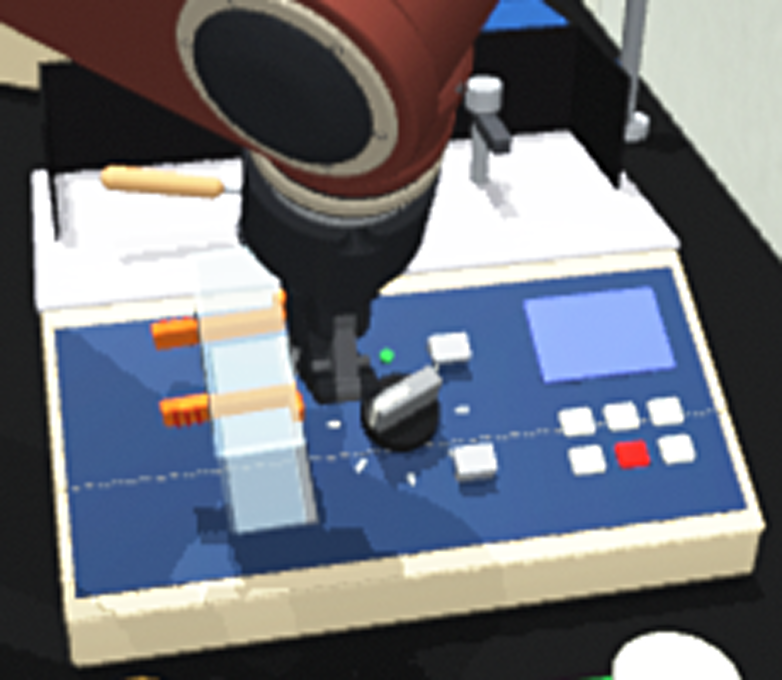

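```bash
python3 -m crank '[[0,0,0,-10,0.2,0.7,1],[0,0,0,-10,0.2,0.7,1],[0,0,0,-10,0.2,0.7,1],[0,0,0,-10,0.2,0.5,1],[0,0,0,-8,0,0,1],[0,0,0,0,0,0,1]]' 40
python3 -c "
from h import *
st()
shot('side','side11',(180,130,410,330,3.4))
p=shot('top','top11',(280,110,400,230,5))
for r in spotter.mark_of('tabs',p)[:1]:
    c=RW.inv().apply(r['centre']-HG)*1000; print(np.round(c,1),r['confidence'],'theta',np.arctan2(c[2],-c[1])-.542)"
```

```text
t: 10.82
tool_pos: [0.5208, -0.2099, 0.3053]
tool_rot: [-2.618, -0.092, 0.015]
contact_force: [-0.2, 0.1, 0.1]
opening: -0.0002
t 10.82 panel TCP [  0.5 104.  250.6] tip(173) [  0.2 103.   77.6] q [-0.59  0.06  1.8   0.41  1.61  0.86] F [-0.2  0.1  0.1] open -0.2
[ 2.  91.6 39.6] 0.92 theta 2.191487442297686
```

View pics/side11.png

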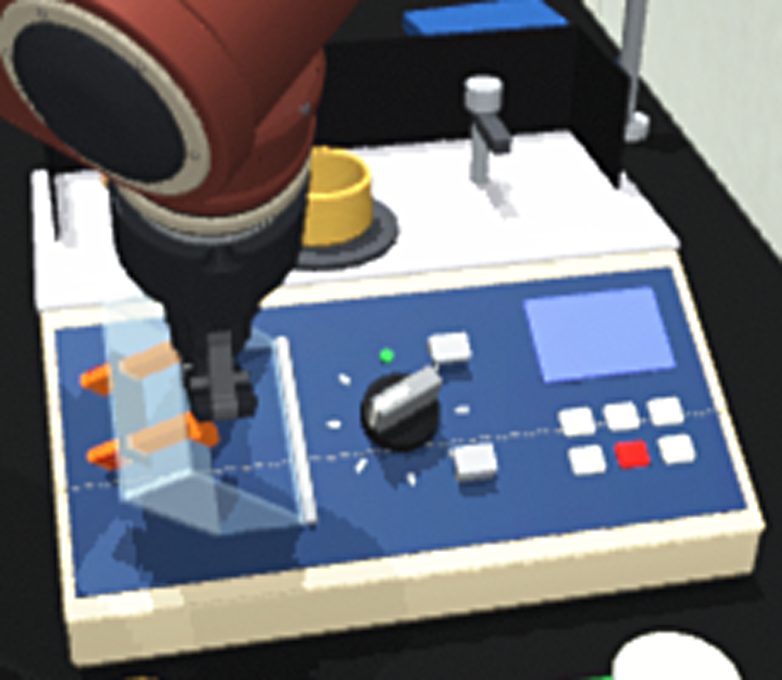

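View pics/top11.png

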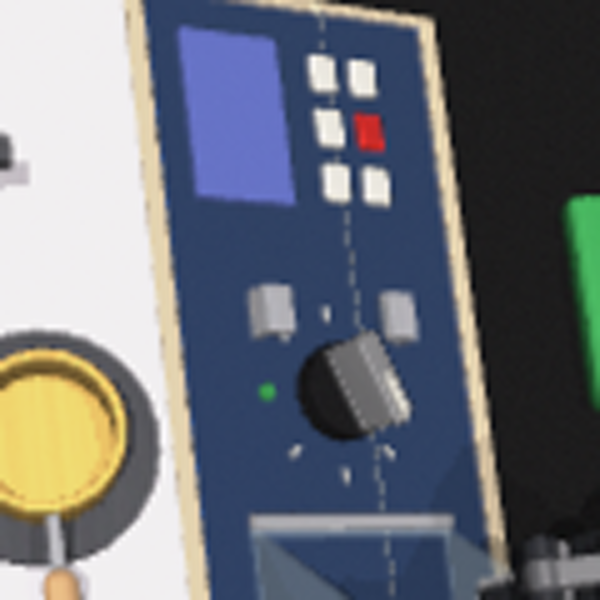

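```bash
python3 -m crank '[[0,0,0,14,0,0,1],[0,0,0,14,0,0,0.2],[0,0,0,14,0,-8,0.2],[0,0,0,14,0,-14,0.2],[0,0,0,14,0,-14,0.2],[0,0,0,12,0,-12,0.2],[0,0,0,0,0,0,0.2]]' 20
cat > knob.py <<'E'
from h import *
import sys
out=[]
for n in('side','top'):
    p=eyes.get_image(n)
    for q in ('knob_grip','mark','hinge','tabs'):
        for r in spotter.mark_of(q,p)[:1]: print(n,q,np.round(RW.inv().apply(r['centre']-KN)*1000,1),round(r['confidence'],2))
    for r in spotter.outline_of('knob_grip',p)[:1]: print('area',r['region'].sum(),r['confidence'])
    c=proj(p,pw(0,0,.02))[0].astype(int); x0,y0=c-25; s=10
    im=cv2.resize(p['image'][y0:y0+50,x0:x0+50,::-1],None,fx=s,fy=s,interpolation=cv2.INTER_CUBIC)
    im2=im.copy()
    a=float(sys.argv[2]); d=np.array([np.cos(2.6-a),np.sin(2.6-a)]); e=np.array([-d[1],d[0]])
    # joint a: pointer is (2.6-a) CCW from u seen from outside; u toward l is CCW
    P=[pw(*((sx*.019*d+sy*.006*e)),.036) for sx,sy in((1,1),(1,-1),(-1,-1),(-1,1))]
    q=((proj(p,P)-[x0,y0]+.5)*s).astype(int); cv2.polylines(im2,[q],True,(0,0,255),1); cv2.circle(im2,tuple((q[0]+q[1])//2),4,(0,255,0),-1)
    m=((proj(p,[pw(.036,0,0)])-[x0,y0]+.5)*s).astype(int)[0]; cv2.circle(im2,tuple(m),4,(255,0,255),-1)
    out.append(np.vstack([im,im2])[:, :])
im=np.hstack(out); im=cv2.resize(im,(600,600)); cv2.imwrite(f'pics/{sys.argv[1]}.png',im)
st()
E
python3 knob.py k1 0.5
```

```text
t: 11.55
tool_pos: [0.6098, -0.2284, 0.3484]
tool_rot: [-2.617, -0.093, 0.017]
contact_force: [0.6, -0.6, 1.4]
opening: 0.0343
side knob_grip [ 0.8 -3.7 22.1] 0.65
side mark [39.7  0.1  0.2] 0.59
side hinge [-1.2 57.3  4. ] 0.96
side tabs [ -3.7 151.7  45. ] 0.61
area 463 0.9
top knob_grip [ 1.5  3.1 24.2] 0.56
top mark [33.6 -2.4 -1. ] 0.75
top hinge [ 3.7 59.5  0. ] 0.62
top tabs [  3.6 148.   41.2] 0.88
area 356 0.56
t 12.15 panel TCP [  0.3  18.7 297.2] tip(173) [  0.6  18.7 124.2] q [-0.54  0.21  1.56  0.43  1.68  0.94] F [-0.5 -0.3  0.3] open 34.6
```

View pics/k1.png

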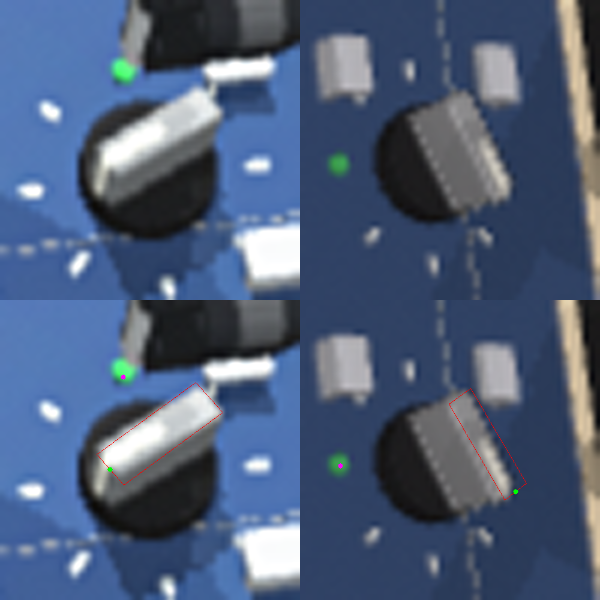

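```bash
python3 -c "
from h import *
st();plan(pw(0.0,0,.27),toolrot(spin=-.49,flip=-1),6)"
```

```text
t 12.15 panel TCP [  0.3  18.7 297.2] tip(173) [  0.6  18.7 124.2] q [-0.54  0.21  1.56  0.43  1.68  0.94] F [-0.5 -0.3  0.3] open 34.6
turn total [-0.002 -0.001 -0.488] shift world mm [ 17.8  14.6 -23.7] min rows 3.9008393442861182
row [-0.    -0.    -0.081] [3.1 0.1 4.5]
row [-0.    -0.    -0.081] [3.1 0.3 4.5]
row [-0.    -0.    -0.081] [3.1 0.6 4.5]
row [-0.    -0.    -0.081] [3.  0.8 4.5]
row [-0.    -0.    -0.081] [2.9 1.1 4.5]
row [-0.    -0.    -0.081] [2.8 1.3 4.5]
```

```bash
python3 -m crank '[[0,0,-0.08,3.1,0.1,4.5,0.3],[0,0,-0.08,3.1,0.3,4.5,0.3],[0,0,-0.08,3.1,0.6,4.5,0.3],[0,0,-0.08,3,0.8,4.5,0.3],[0,0,-0.08,2.5,1.1,4.5,0.3],[0,0,-0.05,2,1.3,4.5,0.3],[0,0,0,0,0,0,0.3]]' 20
python3 -c "
from h import *
st();plan(pw(0.0,0,.2),toolrot(spin=-.49,flip=-1),4)"
```

```text
t: 12.73
tool_pos: [0.6243, -0.2133, 0.3216]
tool_rot: [-2.529, -0.702, -0.144]
contact_force: [-0.3, -0.8, -0.5]
opening: 0.0296
t 12.73 panel TCP [ -0.3   1.  269.9] tip(173) [-0.1  0.7 96.9] q [-0.51  0.26  1.55  0.43  1.63  0.48] F [-0.3 -0.8 -0.5] open 29.6
turn total [ 0.    -0.002 -0.016] shift world mm [ -1.4  35.2 -60.4] min rows 1.676962791176814
row [ 0.    -0.    -0.004] [ 0.2  0.  17.5]
row [ 0.    -0.    -0.004] [ 0.2  0.  17.5]
row [ 0.    -0.    -0.004] [ 0.2  0.1 17.5]
row [ 0.    -0.    -0.004] [ 0.2  0.1 17.5]
```

```bash
python3 -m crank '[[0,0,-0.004,0.2,0,16,0.3],[0,0,-0.004,0.2,0,16,0.3],[0,0,-0.004,0.2,0,16,0.3],[0,0,-0.004,0.2,0,10,0.3],[0,0,0,0,0,0,0.3]]' 20
python3 knob.py k2 0.57
```

```text
t: 13.15
tool_pos: [0.6233, -0.184, 0.2721]
tool_rot: [-2.529, -0.715, -0.152]
contact_force: [-0.0, 0.3, -0.1]
opening: 0.03
side knob_grip [ 2.8  0.2 21.5] 0.76
side mark [38.5  2.7 -1.4] 0.59
side hinge [-1.  58.   2.3] 0.67
side tabs [  29.2    0.9 -119.4] 0.66
area 376 0.6
top knob_grip [ 2.5  2.9 22. ] 0.6
top mark [35.5 -1.1 -3.7] 0.86
top hinge [ 0.7 58.4  1.5] 0.7
top tabs [35.1 -0.1 -1.2] 0.7
area 247 0.6
t 13.75 panel TCP [  0.5  -0.7 215. ] tip(173) [-0.1 -2.1 42. ] q [-0.47  0.28  1.61  0.45  1.54  0.46] F [-1.   0.6  0.3] open 30.1
```

View pics/k2.png

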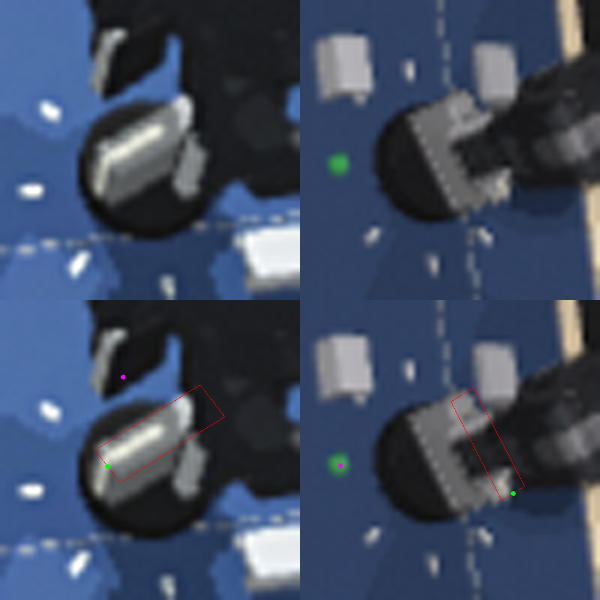

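```bash
python3 -c "
from h import *
plan(pw(0.0015,0.0005,.19),toolrot(spin=-.47,flip=-1),3)"
```

```text
turn total [ 0.007 -0.006  0.017] shift world mm [ -2.1  13.3 -21.2] min rows 0.6008050482817944
row [ 0.002 -0.002  0.006] [-0.2 -0.5  8.3]
row [ 0.002 -0.002  0.006] [-0.2 -0.5  8.3]
row [ 0.002 -0.002  0.006] [-0.2 -0.5  8.3]
```

```bash
python3 -m crank '[[0.002,-0.002,0.006,-0.2,-0.5,8,0.3],[0.002,-0.002,0.006,-0.2,-0.5,8,0.3],[0.002,-0.002,0.006,-0.2,-0.5,5,0.3],[0,0,0,0,0,0,0.3]]' 20
python3 -c "
from h import *
st();plan(pw(0.0015,0.0005,.19),toolrot(spin=-.47,flip=-1),1)"
```

```text
t: 14.08
tool_pos: [0.6219, -0.1728, 0.255]
tool_rot: [-2.533, -0.693, -0.139]
contact_force: [-0.1, -0.4, 0.1]
opening: 0.0298
t 14.08 panel TCP [  1.5   0.6 191.9] tip(173) [ 1.4  0.7 18.9] q [-0.46  0.29  1.63  0.45  1.51  0.48] F [-0.1 -0.4  0.1] open 29.8
turn total [ 0.     0.001 -0.003] shift world mm [ 0.   0.9 -1.7] min rows 0.04591648818072778
row [ 0.     0.001 -0.003] [0.1 0.1 1.9]
```

Good height; close on the bar.

```bash
python3 -m crank '[[0,0,0,0,0,0,0.6],[0,0,0,0,0,0,1],[0,0,0,0,0,0,1],[0,0,0,0,0,0,1],[0,0,0,0,0,0,1]]' 30
python3 knob.py k3 0.57
```

```text
t: 14.5
tool_pos: [0.622, -0.1727, 0.2538]
tool_rot: [-2.534, -0.692, -0.138]
contact_force: [0.9, -0.2, -1.6]
opening: 0.0112
side knob_grip [ 2.7 -4.1 23. ] 0.69
side mark [36.9  2.5 -1.1] 0.76
side hinge [-1.9 58.3  2.5] 0.63
side tabs [ -5.1 151.9  43.1] 0.59
area 222 0.8
top knob_grip [-2.7  1.1 23. ] 0.63
top mark [35.1  0.2  0.4] 0.76
top hinge [ 1.  58.3  0. ] 0.85
top tabs [  1.1 146.9  44.6] 0.86
area 199 0.78
t 15.1 panel TCP [  1.    0.5 190.9] tip(173) [ 0.7  0.6 17.9] q [-0.46  0.29  1.63  0.45  1.51  0.48] F [ 1.1 -0.8 -0.3] open 11.0
```

View pics/k3.png

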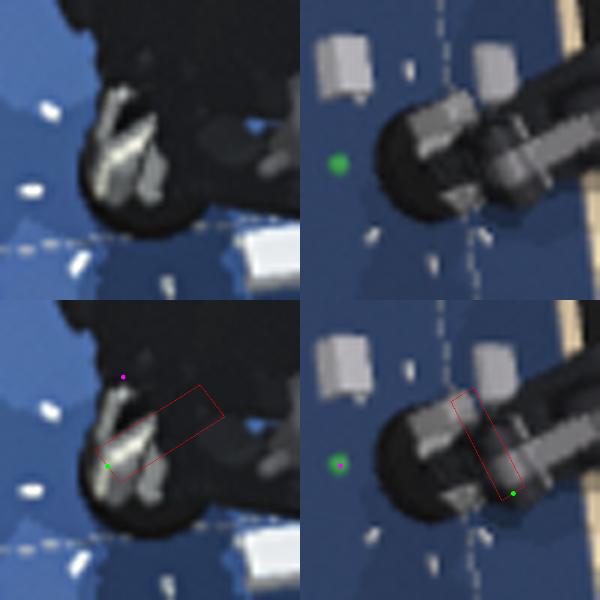

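```bash
python3 -m crank '[[0,0,0.08,0,0,0,1],[0,0,0.08,0,0,0,1],[0,0,0.08,0,0,0,1],[0,0,0.08,0,0,0,1],[0,0,0.08,0,0,0,1],[0,0,0.08,0,0,0,1]]' 30
python3 -c "
from h import *
st();plan(pw(0.001,0.0005,.191),toolrot(spin=1.571,flip=-1),1)"
```

```text
t: 15.6
tool_pos: [0.6219, -0.1723, 0.254]
tool_rot: [-2.619, -0.044, 0.037]
contact_force: [0.9, 0.9, -0.6]
opening: 0.0109
t 15.6 panel TCP [  1.4   0.5 190.9] tip(173) [ 1.3  0.7 17.9] q [-0.46  0.29  1.63  0.45  1.51  0.98] F [ 0.9  0.9 -0.6] open 10.9
turn total [1.000e-03 0.000e+00 1.537e+00] shift world mm [ 0.1 -0.5 -0.1] min rows 12.297976636637435
row [1.000e-03 0.000e+00 1.537e+00] [ 0.1  0.4 -0.1]
```

```bash
python3 -m crank '[[0,0,0.1,0,0,0,1],[0,0,0.1,0,0,0,1],[0,0,0.1,0,0,0,1],[0,0,0.1,0,0,0,1],[0,0,0.1,0,0,0,1],[0,0,0.1,0,0,0,1],[0,0,0.1,0,0,0,1]]' 30
python3 -c "
from h import *
st();plan(pw(0.001,0.0005,.191),toolrot(spin=1.571,flip=-1),1)"
```

```text
t: 16.18
tool_pos: [0.6222, -0.1717, 0.2544]
tool_rot: [-2.487, 0.908, 0.288]
contact_force: [0.3, 0.3, 0.3]
opening: 0.0111
t 16.18 panel TCP [  2.1   0.3 190.9] tip(173) [ 2.2  0.3 17.9] q [-0.46  0.29  1.63  0.45  1.51  1.72] F [0.3 0.3 0.3] open 11.1
turn total [-0.     0.     0.804] shift world mm [-0.2 -1.1 -0.5] min rows 6.432393686153871
row [-0.     0.     0.804] [ 0.6  1.  -0.1]
```

```bash
python3 -m crank '[[0,0,0.1,0,0,0,1],[0,0,0.1,0,0,0,1],[0,0,0.1,0,0,0,1],[0,0,0.1,0,0,0,1],[0,0,0.1,0,0,0,1],[0,0,0.1,0,0,0,1],[0,0,0.08,0,0,0,1],[0,0,0,0,0,0,1]]' 30
python3 -c "
from h import *
st();plan(pw(0.001,0.0005,.191),toolrot(spin=1.571,flip=-1),1)"
```

```text
t: 16.85
tool_pos: [0.6226, -0.1713, 0.2546]
tool_rot: [-2.068, 1.769, 0.508]
contact_force: [0.5, 0.2, -1.2]
opening: 0.0111
t 16.85 panel TCP [  2.6  -0.2 190.8] tip(173) [ 2.6 -0.6 17.8] q [-0.46  0.29  1.63  0.45  1.5   2.43] F [ 0.5  0.2 -1.2] open 11.1
turn total [-0.002 -0.     0.089] shift world mm [-0.6 -1.5 -0.7] min rows 0.7116697559172571
row [-0.002 -0.     0.089] [ 1.5  0.9 -0.2]
```

```bash
python3 -m crank '[[0,0,0.085,0,0,0,1],[0,0,0,0,0,0,1],[0,0,0,0,0,0,1],[0,0,0,0,0,0,1],[0,0,0,0,0,0,0.3],[0,0,0,0,0,0,0.3],[0,0,0,0,0,0,0.3]]' 30
python3 -c "
from h import *
st();plan(pw(0.001,0.0005,.191),toolrot(spin=1.571,flip=-1),1)"
```

```text
t: 17.43
tool_pos: [0.6226, -0.1711, 0.2549]
tool_rot: [-2.008, 1.85, 0.529]
contact_force: [0.2, 0.2, 0.7]
opening: 0.03
t 17.43 panel TCP [  2.9  -0.2 191.1] tip(173) [ 2.9 -0.5 18.1] q [-0.46  0.29  1.63  0.45  1.51  2.51] F [0.2 0.2 0.7] open 30.0
turn total [-0.002  0.     0.015] shift world mm [-0.6 -1.6 -1. ] min rows 0.12451806337159084
row [-0.002  0.     0.015] [1.9 0.7 0.1]
```

Retract along the tool axis, then look.

```bash
python3 -m crank '[[0,0,0,0,0,-8,0.3],[0,0,0,0,0,-16,0.3],[0,0,0,0,0,-25,0.3],[0,0,0,0,0,-35,0.3],[0,0,0,0,0,-40,0.3],[0,0,0,0,0,-40,0.3],[0,0,0,0,0,-20,0.3],[0,0,0,0,0,0,0.3]]' 30
python3 knob.py k4 2.6; python3 -c "
from h import *
shot('side','side12'); shot('top','top12')"
```

```text
t: 18.1
tool_pos: [0.6277, -0.2669, 0.4216]
tool_rot: [-2.014, 1.847, 0.537]
contact_force: [0.1, -0.3, -0.1]
opening: 0.0296
side knob_grip [ 3.5 -2.  22.2] 0.72
side mark [39.7  0.9  1.2] 0.69
side hinge [-0.4 57.   0.6] 0.92
side tabs [ -4.6 150.   43.4] 0.89
top knob_grip [ 1.5  1.9 24.5] 0.71
top mark [37.4 -2.4 -0.3] 0.65
top hinge [-5.  59.9  0.6] 0.84
top tabs [  3.  147.6  39.7] 0.73
area 446 0.27
t 18.7 panel TCP [  2.    1.2 376. ] tip(173) [  3.5   3.5 203. ] q [-0.57  0.25  1.41  0.42  1.81  2.52] F [-0.5  0.4 -0.4] open 29.8
```

View pics/k4.png

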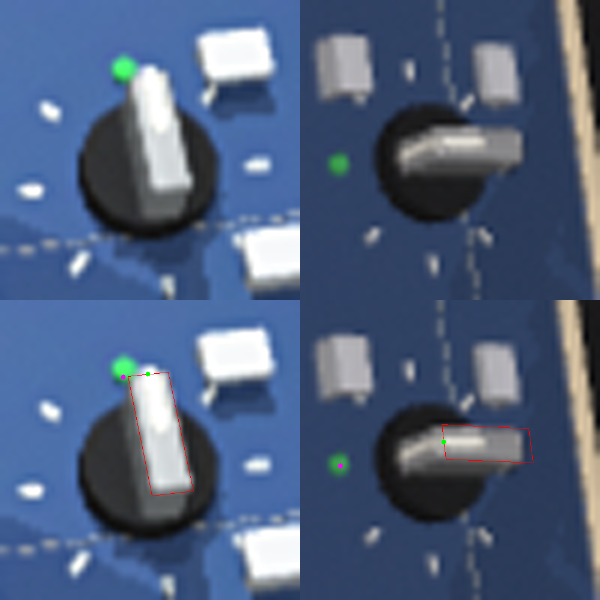

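View pics/side12.png

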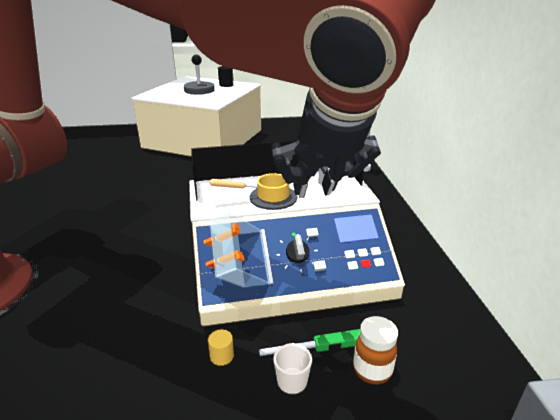

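View pics/top12.png

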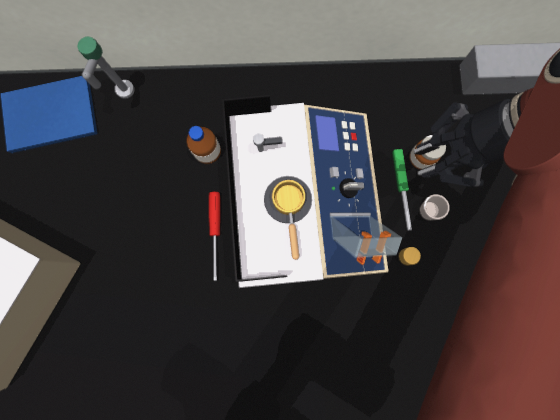

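```bash
python3 -c "
from station import ctrl
print(ctrl.finish_job())"
```

```text
the job is handed in; nothing more can be done
None
```

I squeezed both snap tabs, opened the cover and turned the knob clockwise to the green mark. The job was handed in at about 19 s of the 69 s allowed; no verdict was reported.

**Tabs and cover:** The fingers slipped off the tabs with the cover part-way open, because I turned the tool the wrong way about the hinge. The cover stayed at about 1.2 rad. I then pushed it back from the inside with the closed fingers.

**Knob:** I gripped the bar and turned it about 2.03 rad in one grasp.

**Last checks:**
- **Cover:** the trained network puts the tabs at a cover angle of about 2.2 rad in both views (more than 1.85 needed).
- **Knob:** the tool angle puts the joint at about 2.59, against a target of 2.6. Overlaying the knob model at 2.6 on both pictures gave a match in direction, with the white pointer at the green dot. That angle rests on my fit of the tester's heading, good to about 0.02 rad.
- **Everything else:** the bystanders look unmoved in the pictures, though I did not measure them again. The gripper was about 0.2 m off the panel, touching nothing.

**What disagreed:** with the tabs squeezed, the fingers read a 24 mm opening, where both tabs at their stops should give 30 mm. I put this down to soft stops, but did not confirm it. The two cameras differed by up to about 8 mm on single points, so I used averages.

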